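# Draw the spare hammer handle out of the tool case

### The job

The spare wooden hammer handle lies inside the flat tool case and is longer than the hatch in the case's top: take hold of it through the hatch, tilt it, and draw it out end first without forcing it against the top plate. Finish while still holding it in the gripper, level and still, about a hand's width above the case's top and over the case. Leave the other things where they are.

Things in the scene. Friction and masses are not known exactly. Their poses are not given: they have to be found in the camera images.
- case: flat painted steel case fixed to the table, 220 mm (its x) by 420 mm (its y), 80 mm high; origin at the centre of its underside, z up. Walls 4 mm thick; flat inner floor 14 mm above the table; the inside (212 x 412 x 62 mm high) is empty but for the handle. The top has one open hatch in its centre, 150 mm along x, 170 mm along y; a plate covers the rest
- top_plate: the case's top plate, 4 mm thick, upper face 80 mm above the table, with the hatch in it; fixed to the case, origin as the case's
- hatch (a point): centre of the hatch, at the level of the case's upper face (80 mm above the table); axes as the case's
- handle: straight wooden hammer handle, a bar 260 mm long, 24 mm wide, 22 mm thick with rounded edges, about 0.1 kg, loose; a black rubber band 24 mm long marks its middle. Origin at the middle of its underside, its own x along its length, z up. It lies flat on the case's inner floor roughly along the case's long way, both ends hidden under the top plate
- end_a (a point): centre of the handle's end face at its own +x (130 mm from the middle)
- end_b (a point): centre of the handle's end face at its own -x
- screwdriver: screwdriver, 150 mm long, lying on the case's top near one end; leave alone
- tape_roll: paper-coloured roll of tape, 64 mm across, 20 mm high, lying on the case's top near the other end; leave alone
- hammer: hammer, 270 mm, on the table right of the case; leave alone
- wrench: wrench, 200 mm, on the table right of the case; leave alone
- soap_bottle: white bottle, 68 mm across, 170 mm tall, left of the case; leave alone
- food_can: can, 74 mm across, 75 mm tall, between the robot and the case, to the left; leave alone
- torch: hand lamp 180 mm long, 46 mm high, left of the case; leave alone

How it is judged:
By the outcome, as a careful person would: the job done as asked, in the order asked, and still so for the second after the job is handed in, while the arm keeps its last pose, push and grip.
It also fails if it takes over 38 s, if anything falls off the work surface, if the arm or the gripper's body presses on something with over 40 N, if the wrist force passes 120 N, or if a joint passes its speed limit or range.

### The arm

A 6-joint arm with a two-finger parallel gripper is mounted at the origin on the work surface. World frame = base frame: x ahead of the robot, y to its left, z up, the work surface at z = 0. Lengths are in m, angles in rad, forces in N, time in s.
With the tool pointing down it reaches from about 0.3 to 0.875 m from the base axis. Payload 6.4 kg.
Tool frame: the origin (TCP) lies between the finger pads; the fingertips stand 17 mm ahead of it and the grasp point (between the pads) lies 2 mm behind it; y points along the fingers, z is the direction in which the jaws open and shut, and the axes are right-handed (so a half turn about y gives the same grasp; the last joint's range is limited). The gripper opens to 88 mm and grips with 3 to 60 N. Pads are 18 mm wide; open, the fingers measure 123 mm over their backs; the gripper's body (75 mm by 187 mm) begins 45 mm behind the grasp point.
Start: joints at [1.045, 0.181, 1.607, -0, 1.354, -0.206], TCP at [0.181, 0.546, 0.256] pointing down, gripper open.
Joint ranges: [-2.99, 2.99], [-0.89, 2.07], [0.3, 2.58], [-1.14, 4.28], [0, 2.63], [-3.12, 3.12]. Speed limits (rad/s): [2.57, 2.57, 3.01, 3.14, 3.14, 3.14].

### API

Orientations are given as [roll, pitch, yaw] about the fixed x, y, z axes, in that order (R = Rz(yaw) Ry(pitch) Rx(roll)).
In Python, from rig import telemetry, eyes, job, spotter gives the robot as it stands.
- The arm moves only by the tool step_arm, never from a script. Its argument "rows" is a list of rows, each an object of numbers: "dx", "dy", "dz": the shift along the tool's x, y, z in mm; "wx", "wy", "wz": the turn, a rotation vector about the tool's x, y, z in rad; "claw": the gripper's target within -1 to 1 (shut at 1, half-way at 0, fully open at -1). In form: [{"dx": .., "dy": .., "dz": .., "wx": .., "wy": .., "wz": .., "claw": ..}, ...]. A call has 1 to 20 rows; each row is the pose to reach, as a shift and turn from the pose commanded when the call began, along the tool's axes at that moment; what a row does not reach only later rows make up. A row lasts 1/8 s, in which the tool goes at most 62.5 mm and 10.7 degrees, less where a joint would pass 70% of its speed; a pose out of reach is approached as far as the arm can. A call with a gripper value outside its range is refused whole. The fingers move at their own pace and stop on an object; "force" is the grip in N (left out, the last holds). Time passes only in rows, so rows that repeat a pose let the fingers close. It gives the time, the measured TCP pose, the force and the opening at its end, in the units of the state.
- telemetry.read_state(): the state, without advancing time (a new reading comes with each control period).
- eyes.camera(name): name is "scene" or "side" or "wrist"; returns (picture, depth): 480x640x3 uint8, blue, green, red; 480x640 float32, m along the optical axis (not along the pixel's ray), 0 where there is no reading.
- eyes.get_calibration(name): a dict with "K" (3x3 intrinsics, pixels), "camera_from_world" (4x4, takes a point from world to camera coordinates); the wrist camera has in their place "T_tool_cam" (4x4, takes a point from camera to tool coordinates, whose origin is the TCP and whose axes are the tool frame's). Camera axes: x right, y down, z forward; pixel columns grow to the right and rows downward; lengths in m; the calibration is good to about 2 mm. The wrist camera is an equidistant fisheye: a pixel r from the principal point sees the ray r / f radians off the axis. A picture is of the moment at which its call begins: read the wrist's pose just before it. get_calibration takes no time and is no camera call.
- job.finish_job(): hands the job in, once; it reports no verdict.
Trained networks look in the newest picture that a camera, given by its name, has taken for a name from the list of things; names that differ only in an ending like _2 or _b are one class to them, and where a whole thing is asked for, a point or a joint stands for the part that bears it (a point fixed in the world has none). Each returns a list of dicts, best first, with "confidence" (0 to 1); they miss things now and then, are a little off and sometimes report something else, mostly with a low value. They report only what shows in the picture. A call takes as long as a camera call.
- spotter.look_for(camera, thing): "centre" ([x, y, z] in m, in world coordinates, good to about 4 mm: the middle of the surface that is visible of it).
- spotter.silhouettes(camera, thing): "region" (480x640 bool, what is visible of it).
- spotter.place_of(camera, thing): "centre" ([x, y, z] in m, in world coordinates, good to about 4 mm: a listed point, or the origin of a listed thing).
The state is a dict: "time_s": time; "joint_positions": joint angles; "qvel": joint speeds; "joint_efforts": joint torques, N m; "position": TCP position; "ee_rot": TCP orientation; "contact_force": force on the tool from outside, world axes, zero at the start; "wrist_torque": the same for the moment, N m; "gripper_width": finger opening in m.
Only numpy, scipy, OpenCV 4.12 (cv2) and the standard library are available. Lean on these libraries where they do the work, as an engineer would, in place of code of your own. Each camera call takes 0.05 s, during which the arm holds its last target. There are 200 camera calls.

## Working session

There is one attempt and no reset: what is moved stays moved. The work goes in short steps, Python scripts to look and compute and a tool call to move; the robot and the scene stay as the last step left them, time stands still between calls to the robot, and variables do not carry over. Pictures are saved under pics/ and viewed, about 8 in all and at most 12, crops included, and the job is handed in when it is done.

Besides the shell and the picture viewer there is one more tool, called as name([rows], argument=value, ...), one row to a line, values as JSON. step_arm: Moves the arm, as the interface text tells. Its arguments: {"type":"object","properties":{"rows":{"type":"array"},"force":{"type":"number"}},"required":["rows"]}

```bash
mkdir -p pics; ls
cat > h.py <<'E'
import numpy as np, cv2
from rig import telemetry, eyes, job, spotter
from scipy.spatial.transform import Rotation as R
def world(cam,depth,K=None):
    c=eyes.get_calibration(cam);K=np.array(c["K"]);T=np.linalg.inv(np.array(c["camera_from_world"]))
    v,u=np.mgrid[0:480,0:640]
    p=np.stack([(u-K[0,2])/K[0,0]*depth,(v-K[1,2])/K[1,1]*depth,depth],-1)
    return p@T[:3,:3].T+T[:3,3]
E
python3 - <<'E'
from h import *
s=telemetry.read_state();print(s)
for c in("scene","side"):
    im,d=eyes.camera(c);cv2.imwrite(f"pics/{c}0.png",im);np.save(c+"0.npy",d)
    for t in("handle","hatch","case","end_a","end_b","screwdriver","tape_roll"):
        for n in("place_of","look_for"):
            try:
                r=getattr(spotter,n)(c,t);print(c,t,n,[(np.round(x["centre"],3),round(x["confidence"],2)) for x in r[:2]])
            except Exception as e: print(c,t,n,e)
print({k:np.round(v,4) for k,v in eyes.get_calibration("wrist").items()})
E
```

```text
pics
{'time_s': 0.0, 'joint_positions': array([ 1.04473427e+00,  1.81548957e-01,  1.60801003e+00,  2.58701991e-05,
        1.35378222e+00, -2.06308918e-01]), 'qvel': array([ 0.00011065, -0.0002525 ,  0.00096273, -0.00086149, -0.00028064,
        0.0006666 ]), 'joint_efforts': array([-6.05011828e-04, -4.33886433e+01, -3.41839850e+01,  7.00273016e-02,
        3.89878743e-02, -1.22301449e-04]), 'position': array([0.1804628 , 0.54541476, 0.25480468]), 'ee_rot': array([-1.57250263e+00,  3.82906528e-04, -3.19759056e-01]), 'contact_force': array([-0.5405808 , -0.13979913,  0.63189339]), 'wrist_torque': array([ 0.02499365, -0.01602046, -0.00707208]), 'gripper_width': 0.08798353323297427}
scene handle place_of [(array([ 0.521, -0.06 ,  0.013]), 0.91)]
scene handle look_for [(array([ 0.515, -0.013,  0.032]), 0.69), (array([ 0.548, -0.1  ,  0.078]), 0.17)]
scene hatch place_of [(array([ 0.521, -0.039,  0.079]), 0.71), (array([0.285, 0.363, 0.   ]), 0.65)]
scene hatch look_for []
scene case place_of [(array([ 0.522, -0.036, -0.002]), 0.93)]
scene case look_for [(array([ 0.547, -0.098,  0.078]), 
[... 1430 characters left out ...]
.076]), 0.56), (array([ 0.607,  0.464, -0.001]), 0.37)]
side screwdriver look_for [(array([0.452, 0.116, 0.1  ]), 0.57)]
side tape_roll place_of [(array([ 0.517, -0.207,  0.083]), 0.92), (array([0.282, 0.364, 0.004]), 0.58)]
side tape_roll look_for [(array([ 0.518, -0.212,  0.102]), 0.59), (array([ 0.316, -0.467,  0.024]), 0.48)]
{'K': array([[371.6483,   0.    , 317.3013],
       [  0.    , 371.6483, 245.3404],
       [  0.    ,   0.    ,   1.    ]]), 'T_tool_cam': array([[ 8.000e-04,  9.516e-01,  3.072e-01, -7.950e-02],
       [ 1.100e-03, -3.072e-01,  9.516e-01, -1.295e-01],
       [ 1.000e+00, -5.000e-04, -1.300e-03, -4.000e-04],
       [ 0.000e+00,  0.000e+00,  0.000e+00,  1.000e+00]])}
```

View pics/scene0.png

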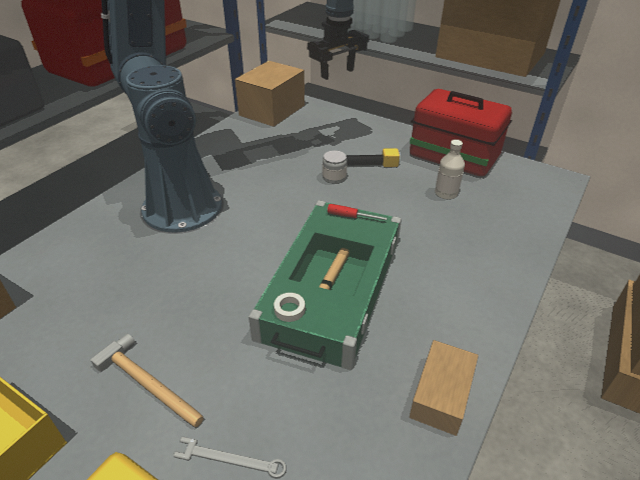

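View pics/side0.png

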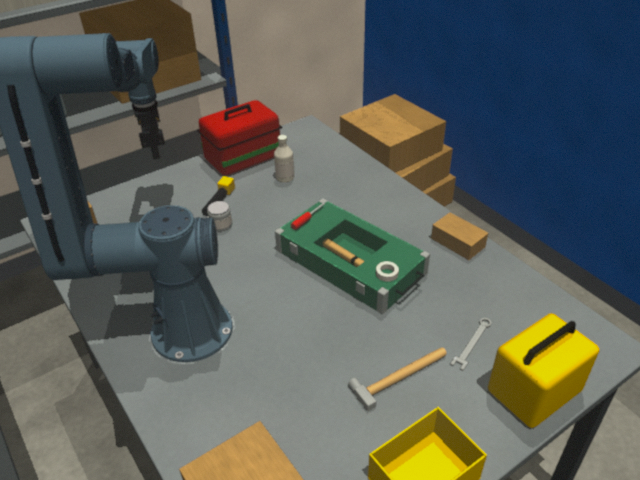

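Run:
```python
from h import *
for c in("scene","side"):
    im=cv2.imread(f"pics/{c}0.png");d=np.load(c+"0.npy");P=world(c,d)
    m=(np.abs(P[...,2]-.08)<.004)&(np.abs(P[...,0]-.52)<.16)&(np.abs(P[...,1]+.035)<.27)&(d>0)
    q=P[m][:,:2].astype(np.float32);r=cv2.minAreaRect(q);print(c,"top",r,cv2.boxPoints(r).round(3).tolist(),np.median(P[m][:,2]))
    m=(P[...,2]>.029)&(P[...,2]<.045)&(np.abs(P[...,0]-.52)<.06)&(np.abs(P[...,1]+.035)<.1)&(d>0)
    q=P[m];print(m.sum(),q.min(0),q.max(0),np.median(q,0))
    r=cv2.minAreaRect(q[:,:2].astype(np.float32));print(r,cv2.boxPoints(r).round(3).tolist())
    b=m&(im.max(-1)<70);print("band",b.sum(),np.median(P[b],0))
```

```text
scene top ((0.5239993333816528, -0.035415083169937134), (0.22408618032932281, 0.4282393753528595), 12.630267143249512) [[0.36800000071525574, 0.14900000393390656], [0.460999995470047, -0.26899999380111694], [0.6800000071525574, -0.2199999988079071], [0.5870000123977661, 0.1979999989271164]] 0.08117202467355639
443 [ 0.48943596 -0.08226357  0.02911621] [0.53501903 0.06264471 0.04098726] [ 0.51503307 -0.01271775  0.03665772]
((0.512974739074707, -0.008617885410785675), (0.025330232456326485, 0.14687491953372955), 9.953413963317871) [[0.4880000054836273, 0.06199999898672104], [0.5130000114440918, -0.08299999684095383], [0.5379999876022339, -0.07900000363588333], [0.5130000114440918, 0.06599999964237213]]
band 42 [ 0.52436339 -0.06004512  0.03662986]
side top ((0.5195954442024231, -0.03953292965888977), (0.23495347797870636, 0.428083211183548), 13.409600257873535) [[0.35600000619888306, 0.14100000262260437], [0.45500001311302185, -0.2750000059604645], [0.6840000152587891, -0.2199999988079071], [0.5839999914169312, 0.19599999487400055]] 0.08082358704958614
306 [ 0.48604828 -0.09661387  0.02904602] [0.53591659 0.0622203  0.04485959] [ 0.50780794 -0.02269587  0.03650865]
((0.5074436068534851, -0.017330743372440338), (0.030063867568969727, 0.16105610132217407), 10.525400161743164) [[0.4779999852180481, 0.05900000035762787], [0.5070000290870667, -0.0989999994635582], [0.5370000004768372, -0.09399999678134918], [0.5080000162124634, 0.06499999761581421]]
band 18 [ 0.50821805 -0.0649288   0.03537029]
```

The pictures show the case with the hatch at about (335,265) in scene and the handle running through it. Its black band is at (326,283), near the −y side of the hatch. The screwdriver (360,212) and tape roll (290,306) lie on the plate at opposite ends. Both cameras agree: case centre (0.522, −0.037), yaw about 13°, and handle middle (0.521, −0.061), yaw about 10° from y.

```bash
cat >> h.py <<'E'
def delta(pos,yaw,lean=0.,p0=None,r0=None):
    """tool down with yaw (deg), then leaned about the tool's own z by lean (deg); prints move in tool axes"""
    s=telemetry.read_state()
    p0=s["position"] if p0 is None else p0; R0=R.from_euler("xyz",s["ee_rot"] if r0 is None else r0)
    Rt=R.from_euler("xyz",[-np.pi/2,0,np.radians(yaw)])*R.from_rotvec([0,0,np.radians(lean)])
    print("d mm",(R0.inv().apply(np.array(pos)-p0)*1000).round(1),"w",(R0.inv()*Rt).as_rotvec().round(4))
E
python3 - <<'E'
from h import *
delta([.513,-.017,.23],-80.2)
E
```

```text
d mm [ 492.3   25.7 -429.9] w [ 0.    1.08 -0.  ]
```

step_arm([
  {"dx": 164,"dy": 0,"dz": -143,"wy": 0.36,"claw": -1},
  {"dx": 164,"dy": 0,"dz": -143,"wy": 0.36,"claw": -1},
  {"dx": 328,"dy": 5,"dz": -287,"wy": 0.72,"claw": -1},
  {"dx": 328,"dy": 10,"dz": -287,"wy": 0.72,"claw": -1},
  {"dx": 492,"dy": 26,"dz": -430,"wy": 1.08,"claw": -1},
  {"dx": 492,"dy": 26,"dz": -430,"wy": 1.08,"claw": -1},
  {"dx": 492,"dy": 26,"dz": -430,"wy": 1.08,"claw": -1},
  {"dx": 492,"dy": 26,"dz": -430,"wy": 1.08,"claw": -1},
  {"dx": 492,"dy": 26,"dz": -430,"wy": 1.08,"claw": -1},
  {"dx": 492,"dy": 26,"dz": -430,"wy": 1.08,"claw": -1},
  {"dx": 492,"dy": 26,"dz": -430,"wy": 1.08,"claw": -1},
  {"dx": 492,"dy": 26,"dz": -430,"wy": 1.08,"claw": -1},
  {"dx": 492,"dy": 26,"dz": -430,"wy": 1.08,"claw": -1},
  {"dx": 492,"dy": 26,"dz": -430,"wy": 1.08,"claw": -1},
  {"dx": 492,"dy": 26,"dz": -430,"wy": 1.08,"claw": -1},
])

```text
invalid input
```

```bash
cat >> h.py <<'E'
def wristworld(d,s):
    c=eyes.get_calibration("wrist");K=np.array(c["K"]);v,u=np.mgrid[0:480,0:640]
    x=(u-K[0,2])/K[0,0];y=(v-K[1,2])/K[0,0];t=np.hypot(x,y)+1e-9
    k=np.tan(np.minimum(t,1.4))/t*d
    p=np.stack([x*k,y*k,d],-1);T=np.array(c["T_tool_cam"]);p=p@T[:3,:3].T+T[:3,3]
    return R.from_euler("xyz",s["ee_rot"]).apply(p.reshape(-1,3)).reshape(p.shape)+s["position"]
E
python3 - <<'E'
from h import *
s=telemetry.read_state();print(s["time_s"],s["position"],s["ee_rot"],s["joint_positions"].round(3),s["contact_force"])
im,d=eyes.camera("wrist");cv2.imwrite("pics/w1.png",im);P=wristworld(d,s)
for t in("handle","hatch","case"):
    r=spotter.place_of("wrist",t);print(t,[(np.round(x["centre"],3),round(x["confidence"],2)) for x in r[:2]])
r=spotter.silhouettes("wrist","handle")
m=r[0]["region"]&(d>0);q=P[m];q=q[np.abs(q[:,2]-.036)<.004];print(len(q),np.median(q,0),cv2.minAreaRect(q[:,:2].astype(np.float32)))
b=m&(im.max(-1)<70);print("band",b.sum(),np.median(P[b],0))
m=(np.abs(P[...,2]-.08)<.006)&(d>0)&(np.abs(P[...,0]-.52)<.16)&(np.abs(P[...,1]+.035)<.27);q=P[m];rr=cv2.minAreaRect(q[:,:2].astype(np.float32));print("top",np.median(q[:,2]),rr)
# hatch hole: floor points in case frame
a=np.radians(13);e=np.array([[np.cos(a),np.sin(a)],[-np.sin(a),np.cos(a)]])
q=(q[:,:2]-[.522,-.037])@e.T
g=q[np.abs(q[:,0])<.03,1];print("hatch y edges",np.max(g[g<0]),np.min(g[g>0]))
g=q[np.abs(q[:,1])<.04,0];print("hatch x edges",np.max(g[g<0]),np.min(g[g>0]))
E
```

```text
1.5 [0.18074691 0.54586521 0.25570918] [-1.57080195e+00  7.73636830e-06 -3.19778550e-01] [ 1.045  0.181  1.607  0.     1.354 -0.206] [0.00173058 0.31212435 0.29042526]
handle []
hatch []
case []Traceback (most recent call last):
  File "<stdin>", line 7, in <module>
IndexError: list index out of range
```

View pics/w1.png

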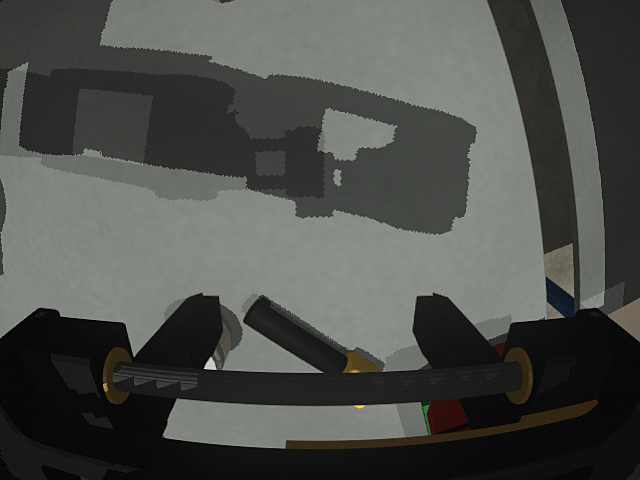

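The move was refused, probably because every key must be present, so this wrist view is still from the start pose and shows only table and torch. I'll resend it with all the keys.

step_arm([
  {"dx": 164,"dy": 0,"dz": -143,"wx": 0,"wy": 0.36,"wz": 0,"claw": -1},
  {"dx": 164,"dy": 0,"dz": -143,"wx": 0,"wy": 0.36,"wz": 0,"claw": -1},
  {"dx": 328,"dy": 5,"dz": -287,"wx": 0,"wy": 0.72,"wz": 0,"claw": -1},
  {"dx": 328,"dy": 10,"dz": -287,"wx": 0,"wy": 0.72,"wz": 0,"claw": -1},
  {"dx": 492,"dy": 26,"dz": -430,"wx": 0,"wy": 1.08,"wz": 0,"claw": -1},
  {"dx": 492,"dy": 26,"dz": -430,"wx": 0,"wy": 1.08,"wz": 0,"claw": -1},
  {"dx": 492,"dy": 26,"dz": -430,"wx": 0,"wy": 1.08,"wz": 0,"claw": -1},
  {"dx": 492,"dy": 26,"dz": -430,"wx": 0,"wy": 1.08,"wz": 0,"claw": -1},
  {"dx": 492,"dy": 26,"dz": -430,"wx": 0,"wy": 1.08,"wz": 0,"claw": -1},
  {"dx": 492,"dy": 26,"dz": -430,"wx": 0,"wy": 1.08,"wz": 0,"claw": -1},
  {"dx": 492,"dy": 26,"dz": -430,"wx": 0,"wy": 1.08,"wz": 0,"claw": -1},
  {"dx": 492,"dy": 26,"dz": -430,"wx": 0,"wy": 1.08,"wz": 0,"claw": -1},
  {"dx": 492,"dy": 26,"dz": -430,"wx": 0,"wy": 1.08,"wz": 0,"claw": -1},
  {"dx": 492,"dy": 26,"dz": -430,"wx": 0,"wy": 1.08,"wz": 0,"claw": -1},
])

```text
time_s: 3.5
position: [0.5121, -0.0157, 0.2299]
ee_rot: [-1.571, 0.0, -1.398]
contact_force: [0.0, -0.1, -0.3]
gripper_width: 0.0882
```

Run:
```python
from h import *
s=telemetry.read_state();print(s["time_s"],s["position"],s["ee_rot"],s["joint_positions"].round(3))
im,d=eyes.camera("wrist");cv2.imwrite("pics/w2.png",im);P=wristworld(d,s)
for t in("handle","hatch"):
    r=spotter.place_of("wrist",t);print(t,[(np.round(x["centre"],3),round(x["confidence"],2)) for x in r[:2]])
r=spotter.silhouettes("wrist","handle");print(len(r))
m=(r[0]["region"] if r else np.ones_like(d,bool))&(d>0)&(np.abs(P[...,2]-.036)<.004)&(np.abs(P[...,0]-.52)<.06)&(np.abs(P[...,1]+.035)<.1);q=P[m];print(len(q),np.median(q,0),cv2.minAreaRect(q[:,:2].astype(np.float32)))
b=m&(im.max(-1)<70);print("band",b.sum(),np.median(P[b],0) if b.any() else 0)
m=(np.abs(P[...,2]-.08)<.006)&(d>0)&(np.abs(P[...,0]-.52)<.16)&(np.abs(P[...,1]+.035)<.27);q=P[m];print("top z",np.median(q[:,2]))
a=np.radians(13);e=np.array([[np.cos(a),np.sin(a)],[-np.sin(a),np.cos(a)]])
q=(q[:,:2]-[.522,-.037])@e.T
g=q[np.abs(q[:,0])<.03,1];print("hatch y edges",max(g[g<0],default=0),min(g[g>0],default=0))
g=q[np.abs(q[:,1])<.04,0];print("hatch x edges",max(g[g<0],default=0),min(g[g>0],default=0))
```

```text
3.5 [ 0.51213765 -0.01573401  0.22985815] [-1.57073556e+00  1.59380957e-04 -1.39813068e+00] [-0.263  0.066  1.789  0.     1.287 -0.436]
handle [(array([ 0.516, -0.062,  0.012]), 0.58)]
hatch [(array([ 0.516, -0.043,  0.083]), 0.57)]
1
4513 [ 0.51355352 -0.03646984  0.03611128] ((0.514998197555542, -0.04701992869377136), (0.0240961741656065, 0.18142203986644745), 9.912805557250977)
band 373 [ 0.51742477 -0.06273475  0.03626593]
top z 0.08053274515911667
hatch y edges -0.08349019261061474 0.08498346640665685
hatch x edges -0.07653765761789512 0.07200680833219802
```

View pics/w2.png

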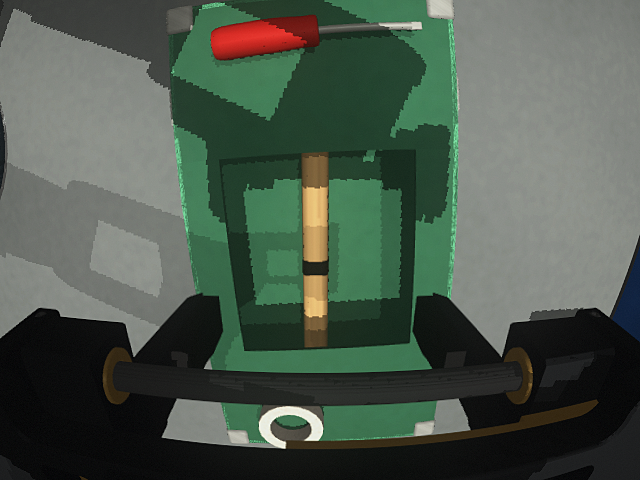

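The wrist view is clear. The handle runs from (315,155) to (316,345) across the hatch, with its band at (316,268) and both ends hidden; the screwdriver and tape are well away. Wrist depth puts the handle top at 36 mm and the plate at 80 mm, both as expected. Next I'll descend at a point 45 mm to the +y side of the middle.

step_arm([
  {"dx": 2,"dy": 60,"dz": -2,"wx": 0,"wy": 0,"wz": 0,"claw": -1},
  {"dx": 2,"dy": 120,"dz": -2,"wx": 0,"wy": 0,"wz": 0,"claw": -1},
  {"dx": 2,"dy": 160,"dz": -2,"wx": 0,"wy": 0,"wz": 0,"claw": -1},
  {"dx": 2,"dy": 180,"dz": -2,"wx": 0,"wy": 0,"wz": 0,"claw": -1},
  {"dx": 2,"dy": 190,"dz": -2,"wx": 0,"wy": 0,"wz": 0,"claw": -1},
  {"dx": 2,"dy": 194,"dz": -2,"wx": 0,"wy": 0,"wz": 0,"claw": -1},
  {"dx": 2,"dy": 194,"dz": -2,"wx": 0,"wy": 0,"wz": 0,"claw": -1},
  {"dx": 2,"dy": 194,"dz": -2,"wx": 0,"wy": 0,"wz": 0,"claw": -1},
], force=35)

```text
time_s: 4.7
position: [0.5108, -0.0191, 0.037]
ee_rot: [-1.571, 0.0, -1.4]
contact_force: [-4.2, 1.6, 6.2]
gripper_width: 0.0883
```

step_arm([
  {"dx": 0,"dy": 0,"dz": 0,"wx": 0,"wy": 0,"wz": 0,"claw": 1},
  {"dx": 0,"dy": 0,"dz": 0,"wx": 0,"wy": 0,"wz": 0,"claw": 1},
  {"dx": 0,"dy": 0,"dz": 0,"wx": 0,"wy": 0,"wz": 0,"claw": 1},
  {"dx": 0,"dy": 0,"dz": 0,"wx": 0,"wy": 0,"wz": 0,"claw": 1},
  {"dx": 0,"dy": 0,"dz": 0,"wx": 0,"wy": 0,"wz": 0,"claw": 1},
  {"dx": 0,"dy": 0,"dz": 0,"wx": 0,"wy": 0,"wz": 0,"claw": 1},
  {"dx": 0,"dy": 0,"dz": 0,"wx": 0,"wy": 0,"wz": 0,"claw": 1},
  {"dx": 0,"dy": 0,"dz": 0,"wx": 0,"wy": 0,"wz": 0,"claw": 1},
  {"dx": 0,"dy": 0,"dz": 0,"wx": 0,"wy": 0,"wz": 0,"claw": 1},
  {"dx": 0,"dy": 0,"dz": 0,"wx": 0,"wy": 0,"wz": 0,"claw": 1},
], force=35)

```text
time_s: 5.95
position: [0.5109, -0.0193, 0.0356]
ee_rot: [-1.571, 0.0, -1.4]
contact_force: [-0.1, 0.8, -1.5]
gripper_width: 0.0237
```

step_arm([
  {"dx": 0,"dy": -3,"dz": 0,"wx": 0,"wy": 0,"wz": 0,"claw": 1},
  {"dx": 8,"dy": -3,"dz": 0,"wx": 0,"wy": 0,"wz": 0,"claw": 1},
  {"dx": 16,"dy": -3,"dz": 0,"wx": 0,"wy": 0,"wz": 0,"claw": 1},
  {"dx": 24,"dy": -3,"dz": 0,"wx": 0,"wy": 0,"wz": 0,"claw": 1},
  {"dx": 32,"dy": -3,"dz": 0,"wx": 0,"wy": 0,"wz": 0,"claw": 1},
  {"dx": 32,"dy": -3,"dz": 0,"wx": 0,"wy": 0,"wz": 0,"claw": 1},
  {"dx": 32,"dy": -3,"dz": 0,"wx": 0,"wy": 0,"wz": 0,"claw": 1},
])

```text
time_s: 6.82
position: [0.5163, -0.0508, 0.0386]
ee_rot: [-1.571, 0.0, -1.4]
contact_force: [0.0, 0.2, -1.4]
gripper_width: 0.0237
```

Run:
```python
from h import *
s=telemetry.read_state();print(s["position"],s["contact_force"],s["wrist_torque"],s["joint_positions"].round(3))
im,d=eyes.camera("wrist");im2,d2=eyes.camera("scene")
cv2.imwrite("pics/w3.png",np.hstack([cv2.resize(im[100:480],(400,300)),cv2.resize(im2[180:380,220:440],(400,300))]))
```

```text
[ 0.51630094 -0.05082099  0.03862071] [ 0.01019149  0.16643444 -1.44625435] [-0.02700912  0.08296954 -0.0100422 ] [-0.327  0.369  1.879  0.     0.894 -0.498]
```

View pics/w3.png

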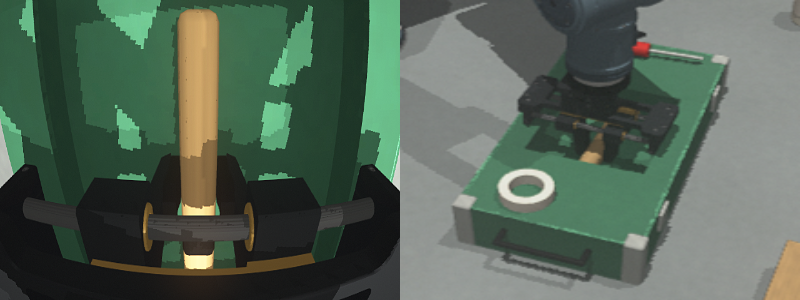

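Left half: the freed +y end of the handle shows inside the hatch, and the handle is carried in the grip (about 1.4 N). Now I'll tilt 16° about the hidden end.

step_arm([
  {"dx": 1,"dy": -6,"dz": 0,"wx": 0,"wy": 0,"wz": 0.035,"claw": 1},
  {"dx": 2,"dy": -12,"dz": 0,"wx": 0,"wy": 0,"wz": 0.07,"claw": 1},
  {"dx": 3,"dy": -18,"dz": 0,"wx": 0,"wy": 0,"wz": 0.105,"claw": 1},
  {"dx": 5,"dy": -24,"dz": 0,"wx": 0,"wy": 0,"wz": 0.14,"claw": 1},
  {"dx": 6,"dy": -30,"dz": 0,"wx": 0,"wy": 0,"wz": 0.175,"claw": 1},
  {"dx": 8,"dy": -36,"dz": 0,"wx": 0,"wy": 0,"wz": 0.21,"claw": 1},
  {"dx": 10,"dy": -42,"dz": 0,"wx": 0,"wy": 0,"wz": 0.245,"claw": 1},
  {"dx": 13,"dy": -47,"dz": 0,"wx": 0,"wy": 0,"wz": 0.28,"claw": 1},
  {"dx": 13,"dy": -47,"dz": 0,"wx": 0,"wy": 0,"wz": 0.28,"claw": 1},
  {"dx": 13,"dy": -47,"dz": 0,"wx": 0,"wy": 0,"wz": 0.28,"claw": 1},
])

```text
time_s: 8.18
position: [0.5184, -0.0636, 0.0855]
ee_rot: [-1.571, 0.28, -1.4]
contact_force: [0.4, -0.6, -1.7]
gripper_width: 0.0237
```

Run:
```python
from h import *
s=telemetry.read_state();print(s["position"],s["ee_rot"],s["contact_force"],s["wrist_torque"],s["joint_positions"].round(3))
im,d=eyes.camera("side");im2,d2=eyes.camera("scene")
cv2.imwrite("pics/w4.png",np.hstack([cv2.resize(im[180:330,240:440],(400,300)),cv2.resize(im2[180:380,220:440],(400,300))]))
im,d=eyes.camera("wrist");P=wristworld(d,s)
r=spotter.silhouettes("wrist","handle")
if r:
    m=r[0]["region"]&(d>0);q=P[m];t=(q[:,:2]-s["position"][:2])@[-.172,.985];g=(t>.02)&(t<.09)&(np.abs((q[:,:2]-s["position"][:2])@[.985,.172])<.007)
    print(g.sum(),np.polyfit(t[g],q[g,2],1),t[g].max())
```

```text
[ 0.51842412 -0.06361504  0.08546085] [-1.57132213  0.2801673  -1.400161  ] [ 0.39829578 -0.58227039 -1.72343275] [-0.17331976  0.08100517  0.00112669] [-0.479  0.364  1.789  0.241  1.172 -0.764]
6882 [0.27369309 0.08708946] 0.08420014886513333
```

View pics/w4.png

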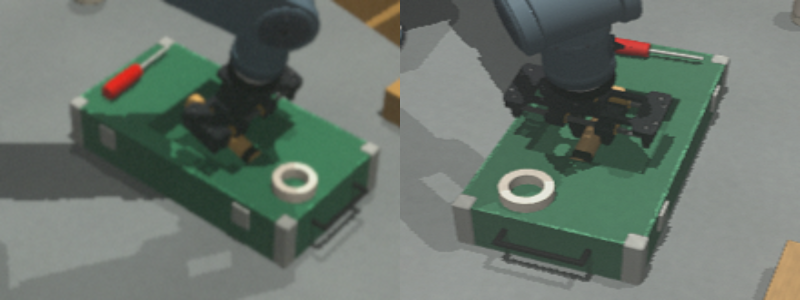

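Both views show the +y end risen above the plate, with clear space at the hatch edge. The wrist-depth slope is 0.274 (15.3°) and the force is only the weight. Now I'll draw it out along its own axis, then lift.

step_arm([
  {"dx": -10,"dy": 0,"dz": 0,"wx": 0,"wy": 0,"wz": 0,"claw": 1},
  {"dx": -22,"dy": 0,"dz": 0,"wx": 0,"wy": 0,"wz": 0,"claw": 1},
  {"dx": -36,"dy": 0,"dz": 0,"wx": 0,"wy": 0,"wz": 0,"claw": 1},
  {"dx": -50,"dy": 0,"dz": 0,"wx": 0,"wy": 0,"wz": 0,"claw": 1},
  {"dx": -64,"dy": 0,"dz": 0,"wx": 0,"wy": 0,"wz": 0,"claw": 1},
  {"dx": -78,"dy": 0,"dz": 0,"wx": 0,"wy": 0,"wz": 0,"claw": 1},
  {"dx": -92,"dy": 0,"dz": 0,"wx": 0,"wy": 0,"wz": 0,"claw": 1},
  {"dx": -106,"dy": 0,"dz": 0,"wx": 0,"wy": 0,"wz": 0,"claw": 1},
  {"dx": -120,"dy": 0,"dz": 0,"wx": 0,"wy": 0,"wz": 0,"claw": 1},
  {"dx": -130,"dy": 0,"dz": 0,"wx": 0,"wy": 0,"wz": 0,"claw": 1},
  {"dx": -130,"dy": 0,"dz": 0,"wx": 0,"wy": 0,"wz": 0,"claw": 1},
  {"dx": -130,"dy": 0,"dz": 0,"wx": 0,"wy": 0,"wz": 0,"claw": 1},
])

```text
time_s: 9.88
position: [0.4975, 0.0593, 0.1216]
ee_rot: [-1.571, 0.28, -1.4]
contact_force: [0.9, -0.9, -1.2]
gripper_width: 0.0237
```

Run:
```python
from h import *
s=telemetry.read_state();print(s["position"],s["ee_rot"],s["contact_force"],s["wrist_torque"],s["joint_positions"].round(3))
im,d=eyes.camera("side");im2,d2=eyes.camera("scene")
cv2.imwrite("pics/w5.png",np.hstack([cv2.resize(im[150:330,220:460],(400,300)),cv2.resize(im2[180:380,220:440],(400,300))]))
```

```text
[0.49748789 0.05925342 0.12159229] [-1.57073057  0.2797274  -1.39976067] [ 0.88718183 -0.92282518 -1.15069462] [-0.14090142  0.03056748 -0.07463853] [-0.273  0.227  1.878  0.274  1.173 -0.568]
```

View pics/w5.png

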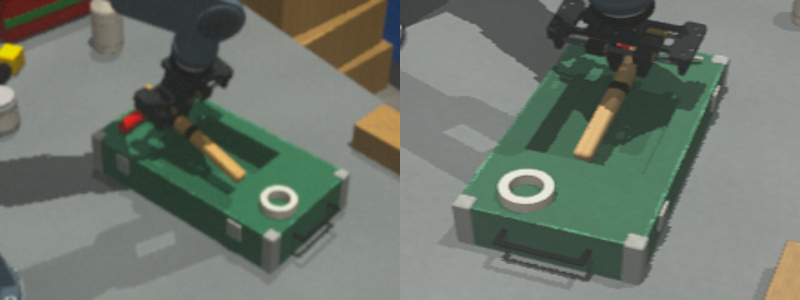

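The lower end is now out from under the plate, inside the hatch at about (235,172) in the left half and (588,150) in the right. Next is a straight lift of 90 mm.

step_arm([
  {"dx": -4,"dy": -14,"dz": 0,"wx": 0,"wy": 0,"wz": 0,"claw": 1},
  {"dx": -8,"dy": -29,"dz": 0,"wx": 0,"wy": 0,"wz": 0,"claw": 1},
  {"dx": -13,"dy": -46,"dz": 0,"wx": 0,"wy": 0,"wz": 0,"claw": 1},
  {"dx": -18,"dy": -62,"dz": 0,"wx": 0,"wy": 0,"wz": 0,"claw": 1},
  {"dx": -22,"dy": -76,"dz": 0,"wx": 0,"wy": 0,"wz": 0,"claw": 1},
  {"dx": -25,"dy": -86,"dz": 0,"wx": 0,"wy": 0,"wz": 0,"claw": 1},
  {"dx": -25,"dy": -86,"dz": 0,"wx": 0,"wy": 0,"wz": 0,"claw": 1},
  {"dx": -25,"dy": -86,"dz": 0,"wx": 0,"wy": 0,"wz": 0,"claw": 1},
])

```text
time_s: 10.98
position: [0.497, 0.0598, 0.2107]
ee_rot: [-1.572, 0.28, -1.4]
contact_force: [-0.5, 1.0, -1.7]
gripper_width: 0.0237
```

Run:
```python
from h import *
s=telemetry.read_state();print(s["position"],s["contact_force"])
delta([.513,.006,.202],np.degrees(-1.4),0.)
```

```text
[0.49698903 0.05977426 0.21067803] [-0.51415865  0.97598679 -1.68358202]
d mm [55.9 -7.1  6.6] w [ 1.000e-03  1.000e-04 -2.803e-01]
```

step_arm([
  {"dx": 8,"dy": -1,"dz": 1,"wx": 0,"wy": 0,"wz": -0.04,"claw": 1},
  {"dx": 18,"dy": -2,"dz": 2,"wx": 0,"wy": 0,"wz": -0.09,"claw": 1},
  {"dx": 28,"dy": -4,"dz": 3,"wx": 0,"wy": 0,"wz": -0.14,"claw": 1},
  {"dx": 38,"dy": -5,"dz": 5,"wx": 0,"wy": 0,"wz": -0.19,"claw": 1},
  {"dx": 48,"dy": -6,"dz": 6,"wx": 0,"wy": 0,"wz": -0.24,"claw": 1},
  {"dx": 56,"dy": -7,"dz": 7,"wx": 0,"wy": 0,"wz": -0.28,"claw": 1},
  {"dx": 56,"dy": -7,"dz": 7,"wx": 0,"wy": 0,"wz": -0.28,"claw": 1},
  {"dx": 56,"dy": -7,"dz": 7,"wx": 0,"wy": 0,"wz": -0.28,"claw": 1},
  {"dx": 56,"dy": -7,"dz": 7,"wx": 0,"wy": 0,"wz": -0.28,"claw": 1},
])

```text
time_s: 12.1
position: [0.5137, 0.006, 0.2024]
ee_rot: [-1.571, 0.0, -1.4]
contact_force: [-0.0, 0.1, -1.6]
gripper_width: 0.024
```

Run:
```python
from h import *
s=telemetry.read_state();p=s["position"];print(s["time_s"],p,s["ee_rot"],s["contact_force"])
im,d=eyes.camera("wrist");P0=wristworld(d,s)
for c in("wrist","side","scene"):
    if c!="wrist":
        im,d=eyes.camera(c);P0=world(c,d);cv2.imwrite(f"pics/{c}9.png",im)
    r=spotter.silhouettes(c,"handle");print(c,[(np.round(x["centre"],3),round(x["confidence"],2)) for n in("handle","end_a","screwdriver","tape_roll") for x in spotter.place_of(c,n)[:2]])
    if r:
        q=P0[r[0]["region"]&(d>0)];t=(q[:,:2]-p[:2])@[-.172,.985];l=(q[:,:2]-p[:2])@[.985,.172]
        g=(np.abs(l)<.007)&(q[:,2]>.19)&(q[:,2]<.23);print(g.sum(),t[g].min(),t[g].max(),np.polyfit(t[g],q[g,2],1))
a=cv2.imread("pics/side9.png");b=cv2.imread("pics/scene9.png")
cv2.imwrite("pics/w6.png",np.hstack([cv2.resize(a[130:310,220:460],(400,300)),cv2.resize(b[150:380,210:463],(400,300))]))
```

```text
12.1 [0.51371174 0.00598158 0.20240192] [-1.57086489e+00  3.04659596e-04 -1.39992568e+00] [-0.04811395  0.11312001 -1.56305635]
wrist [(array([ 0.521, -0.039,  0.179]), 0.66), (array([0.5  , 0.089, 0.189]), 0.61), (array([0.49 , 0.134, 0.076]), 0.76), (array([ 0.52 , -0.208,  0.076]), 0.59)]
10857 -0.06456999347891446 0.08559699774493337 [-0.00277888  0.20330457]
side [(array([ 0.522, -0.036,  0.178]), 0.79), (array([ 0.544, -0.163,  0.194]), 0.76), (array([0.483, 0.134, 0.077]), 0.75), (array([ 0.521, -0.206,  0.081]), 0.66)]
226 -0.17687204072988086 -0.0003786318442493858 [0.0142116  0.20431932]
scene [(array([ 0.525, -0.034,  0.181]), 0.94), (array([ 0.542, -0.165,  0.189]), 0.29), (array([ 0.54 , -0.165,  0.191]), 0.83), (array([0.503, 0.094, 0.19 ]), 0.78), (array([0.488, 0.132, 0.079]), 0.55), (array([ 0.517, -0.207,  0.081]), 0.95)]
432 -0.17369055643557085 0.047801261475124195 [0.01438234 0.20435521]
```

View pics/w6.png

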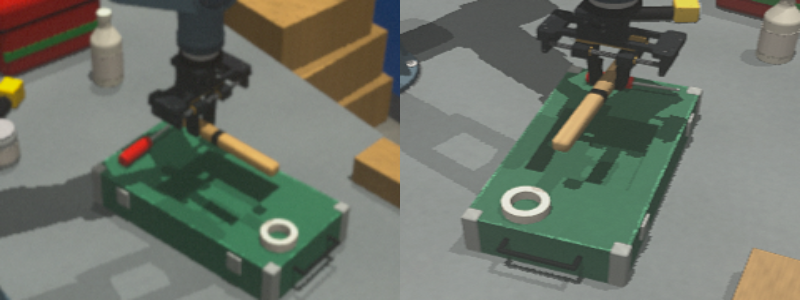

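Both views show the handle held level over the hatch, clear of the plate, with the screwdriver and tape where they were. I'll hold briefly, then hand in.

step_arm([
  {"dx": 0,"dy": 0,"dz": 0,"wx": 0,"wy": 0,"wz": 0,"claw": 1},
  {"dx": 0,"dy": 0,"dz": 0,"wx": 0,"wy": 0,"wz": 0,"claw": 1},
  {"dx": 0,"dy": 0,"dz": 0,"wx": 0,"wy": 0,"wz": 0,"claw": 1},
  {"dx": 0,"dy": 0,"dz": 0,"wx": 0,"wy": 0,"wz": 0,"claw": 1},
  {"dx": 0,"dy": 0,"dz": 0,"wx": 0,"wy": 0,"wz": 0,"claw": 1},
  {"dx": 0,"dy": 0,"dz": 0,"wx": 0,"wy": 0,"wz": 0,"claw": 1},
])

```text
time_s: 13.75
position: [0.5137, 0.006, 0.2025]
ee_rot: [-1.571, 0.0, -1.4]
contact_force: [0.5, -0.9, -0.6]
gripper_width: 0.0236
```

Run:
```python
from h import *
s=telemetry.read_state();print(s["time_s"],s["position"],s["gripper_width"],np.abs(s["qvel"]).max())
im,d=eyes.camera("wrist");P=wristworld(d,s);r=spotter.silhouettes("wrist","handle")
if r:
    q=P[r[0]["region"]&(d>0)];v=q[:,:2]-s["position"][:2];t=v@[-.172,.985];g=(np.abs(v@[.985,.172])<.007)&(q[:,2]>.19)&(q[:,2]<.23);print(np.polyfit(t[g],q[g,2],1))
print(job.finish_job())
```

```text
13.75 [0.51374399 0.00597862 0.20245842] 0.023635373537308924 0.000805733034566061
[-0.00336787  0.20336378]
the job is handed in; nothing more can be done
None
```

The handle is out of the case and held level and still in the gripper, with its underside about 100 mm above the case's top and its middle over the hatch. I handed the job in at about 13.8 s of the 38 s allowed.

I gripped it 45 mm from its middle with 35 N. I slid it 32 mm so its +y end cleared the hatch edge, tilted it 16° and drew it out along its own axis. Then I lifted it straight up and levelled it. Wrist force read under 3 N after each of those moves; the highest reading was about 8 N, just after lowering the gripper.

**Last checks:**
- **Level:** the wrist camera gives a slope of about 0.2°. The side and scene cameras gave about 0.8°, so they disagree slightly, but all are under 1°.
- **Position:** the networks put the handle's origin at about (0.52, −0.037, 0.18), against a hatch centre of about (0.52, −0.038).
- **Other things:** the screwdriver and tape roll were found within a few millimetres of where they started. I did not re-measure the hammer, wrench, bottle, can and torch, but the arm stayed well clear of them.
- **Stillness:** joint speeds were near zero and the grip opening held at 23.6 mm.

One early move call was refused because of missing keys. The arm did not move, and I resent it.

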